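# Load the wooden blank into the sloped carrier and latch the bar

## Task

Take the loose wooden blank that has a tab at one end and lower it, without dropping it, flat side down into the empty nest of the sloped carrier, with its tab in the notch at the uphill end. Then swing the steel bar over both blanks until it rests fully home in its catch, and let go. Leave the blank that is already loaded in its nest and everything else on the table where it is.

Things in the scene. Friction and masses are not known exactly. Their poses are not given: they have to be found in the camera images.
- blank: Loose half-round beech blank with a tab: body 100 (x) x 40 (y) x 34 mm high, flat underside, straight sides up to 20 mm, rounded back above. A tab 22 mm wide, 14 high sticks out 22 mm from the middle of its +x end, flush with the underside. About 80 g. Origin: centre of the underside of the 100 x 40 body; z away from the flat side. Starts flat on the table at either of two places.
- blank_tab (a point): Middle of the blank's tab, 60 mm from the blank's origin along its +x.
- plain: A similar loose blank WITHOUT tab (100 x 40 x 34 mm), not wanted; origin at the centre of its underside.
- tray: Fixed plywood tray of the carrier, 170 (x) by 290 mm (y from -165 to +125), sloping 30 degrees up away from the robot. Origin on its top face; x points uphill, y level to the left, z square out of the face. Two nests lie along x: the empty one at y = -30 mm; the other, y = +50 mm, holds a blank. A seated blank lies flat on the face (its origin at z = 0), its x axis along the tray's x.
- nest (a point): Centre of the empty nest, on the tray's face (tray x 0, y -30 mm). Fences 14 mm high stand 3 mm off both ends of the blank's body and 3 mm off its long sides, these only 33 to 53 mm from the middle along x, so the middle is free for fingers. The uphill fence has a notch 28 mm wide for the tab; the downhill one has none.
- loaded: The blank already lying in the left nest, tab uphill, same size; origin at the centre of its underside (its axes are those of the level stand, not of the slope).
- bar (a joint): Angle of the retaining bar, a steel strip 24 wide, 8 thick, 245 mm long. 0 = closed, in the catch, parallel to the tray's face, its underside 36 mm above it; grows as the handle is lifted; 1.7 to 2.0 rad at the start (standing up at the left). The hinge is stiff (0.2 N m): the bar stays where it is left and must be pushed all the way. A blank not fully down in its nest blocks it.
- bar_hinge (a point): Point on the bar's hinge axis, 40 mm above the tray's face at tray y = +100 mm, x = 0. The axis is parallel to the tray's x.
- bar_handle (a point): Centre of the bar's cross handle, a black cylinder 18 mm in diameter, 46 mm long, parallel to the hinge axis, 245 mm from it. From the hinge it lies at 245 mm x (0, -cos(angle), sin(angle)) in the tray's axes. It can be pinched over its ends, where it turns between the fingers.
- catch (a point): Middle of the seat of the catch, a dark steel fork at the right end of the tray (tray y = -110 mm): seat 36 mm above the face, cheeks up to 50 mm, 44 mm wide over the cheeks along the tray's x and 16 mm along its y. The closed handle lies 35 mm beyond it.
- ring_a: Wooden ring 64 mm in diameter, 12 mm high, lying on the table; origin at the centre of its underside.
- ring_b: Another such ring.
- jar: Closed jar, 66 mm in diameter, 85 mm high; origin at the centre of its underside.
- brush: Hand brush lying on the table.
There are look-alikes about, which are no part of the job. Leave any orange or purple look-alike of the blank alone.

How it is judged:
On the way, in this order (a step that is already met when the one before it is completed fails the run):
1. the tabbed blank is down in the empty nest, tab uphill (within 12 mm of the tray's face), still touched by the fingers: lowered, not dropped (x of blank in the frame of tray between -0.007 and 0.007 m and y of blank in the frame of tray between -0.037 and -0.023 m and x of blank_tab in the frame of tray above 0.05 m and angle between the z axis of blank and the z axis of tray, either way round below 0.08 rad and z of blank in the frame of tray below 0.012 m and contact force between the fingers and blank above 0.3 N), for 0.05 s.
2. the bar is swung closed (under 0.05 rad) (value of joint bar below 0.05 rad), for 0.2 s.
At the end, for the whole second after the job is handed in: The tabbed blank lies at rest in the empty nest: underside within 4 mm of the tray's face, within 7 mm of the nest's centre either way, flat to 0.08 rad, tab uphill; the bar is closed to within 0.03 rad; the loaded blank is within 10 mm of where it was (x of blank in the frame of tray between -0.007 and 0.007 m and y of blank in the frame of tray between -0.037 and -0.023 m and x of blank_tab in the frame of tray above 0.05 m and angle between the z axis of blank and the z axis of tray, either way round below 0.08 rad and z of blank in the frame of tray below 0.004 m and value of joint bar below 0.03 rad and linear speed of blank below 0.02 m/s and distance of loaded from where it was at the start of the episode below 0.01 m); the robot touches nothing.
It fails at once if the blank without tab moved more than 30 mm (distance of plain from where it was at the start of the episode above 0.03 m).
It fails at once if another thing on the table (ring, jar, brush) moved more than 30 mm (distance of any of ring_a, ring_b, jar, brush from where it was at the start of the episode above 0.03 m).
It also fails if it takes over 66 s, if anything falls off the work surface, if the arm or the gripper's body presses on something with over 40 N, if the wrist force passes 120 N, or if a joint passes its speed limit or range.

## Robot

A 6-joint arm with a two-finger parallel gripper is mounted at the origin on the work surface. World frame = base frame: x ahead of the robot, y to its left, z up, the work surface at z = 0. Lengths are in m, angles in rad, forces in N, time in s.
With the tool pointing down it reaches from about 0.35 to 1 m from the base axis. Payload 7.1 kg.
Tool frame: the origin (TCP) lies between the finger pads; the fingertips stand 22 mm ahead of it and the grasp point (between the pads) lies 3 mm ahead of it; x points along the fingers, y is the direction in which the jaws open and shut, and the axes are right-handed (so a half turn about x gives the same grasp; the last joint's range is limited). The gripper opens to 85 mm and grips with 20 to 120 N. Pads are 22 mm wide; open, the fingers measure 114 mm over their backs; the gripper's body (76 mm by 85 mm) begins 54 mm behind the grasp point. The pads swing forward as they close: fully open they stand 13 mm farther back than shut.
Start: joints at [1.121, 0.423, 1.63, -0, 1.089, -0.019], TCP at [0.261, 0.568, 0.253] pointing down, gripper open.
Joint ranges: [-3, 3], [-0.9, 2.11], [0.09, 2.58], [-1.31, 4.45], [0.11, 2.69], [-2.54, 2.54]. Speed limits (rad/s): [2.39, 2.39, 3.01, 3.14, 3.14, 3.14].

## Interface

Orientations are given as a rotation vector (axis times angle).
In Python, from rig import manip gives the robot as it stands. The module is installed in compiled form; this text tells all that it offers. Calls block until the motion is done:
- manip.move_to(position, orientation): joint-space move of the TCP to a pose.
- manip.servo_line(position, orientation=None, rate=0.15): straight line of the TCP; orientation=None keeps the orientation; rate is the mean speed in m/s.
- manip.set_joints(angles): joint-space move.
- manip.command_gripper(opening, f_grip=None): finger opening in m; f_grip is the grip in N (None keeps the last); returns when the fingers have stopped.
- manip.hold(seconds).
- manip.solve_ik(position, orientation): joint angles nearest the present ones, or None.
- manip.camera(name): name is "scene" or "top" or "wrist"; returns a dict with "image" (420x560x3 uint8, red, green, blue), "fx", "fy", "cx", "cy" (pixels), "k1" (the pictures are not rectified: a ray, as slopes to the right and down, at radius r is drawn at 1 + k1 r^2 times it, then the intrinsics apply), "cam_to_world" (4x4, takes a point from camera to world coordinates); the wrist camera has in their place "mount" (4x4, takes a point from camera to tool coordinates, whose origin is the TCP and whose axes are the tool frame's). Camera axes: x right, y down, z forward; pixel columns grow to the right and rows downward; lengths in m; the calibration is good to about 2 mm. A picture is of the moment at which its call begins: read the wrist's pose just before it. There is no depth.
A pose or a line that the arm cannot do raises manip.IKError and nothing moves.
- manip.sign_off(): hands the job in, once; it reports no verdict.
Readings, each from a call of its own:
- manip.get_time(): time.
- manip.get_joint_positions(): joint angles.
- manip.get_joint_vel(): joint speeds.
- manip.get_tau(): joint torques, N m.
- manip.get_position(): TCP position.
- manip.get_ee_rot(): TCP orientation.
- manip.get_contact_force(): force on the tool from outside, world axes, zero at the start.
- manip.get_torque(): the same for the moment, N m.
- manip.get_width(): finger opening in m.
Only numpy, scipy, OpenCV 4.12 (cv2) and the standard library are available. Lean on these libraries where they do the work, as an engineer would, in place of code of your own. Each camera call takes 0.05 s, during which the arm holds its last target. There are 200 camera calls.

## Working session

There is one attempt and no reset: what is moved stays moved. The work goes in short steps, each a Python script; the robot and the scene stay as the last script left them, time stands still between calls to the robot, and variables do not carry over. Pictures are saved under pics/ and viewed, about 8 in all and at most 12, crops included, and the job is handed in when it is done.

```bash
mkdir -p pics; cat > h.py <<'E'
import numpy as np, cv2
from rig import manip
from scipy.spatial.transform import Rotation as R
def snap(name,fn):
    if name=='wrist':
        T=np.eye(4);T[:3,3]=manip.get_position();T[:3,:3]=R.from_rotvec(manip.get_ee_rot()).as_matrix()
    c=manip.camera(name)
    M=T@np.array(c['mount']) if name=='wrist' else np.array(c['cam_to_world'])
    cv2.imwrite(f'pics/{fn}.png',c['image'][:,:,::-1])
    np.savez(f'pics/{fn}.npz',M=M,k=[c['fx'],c['fy'],c['cx'],c['cy'],c['k1']])
    return c['image']
def cam(fn):
    d=np.load(f'pics/{fn}.npz');return d['M'],d['k']
def ray(fn,u,v):
    M,k=cam(fn);K=np.array([[k[0],0,k[2]],[0,k[1],k[3]],[0,0,1.]])
    p=cv2.undistortPoints(np.array([[[u,v]]],float),K,np.array([k[4],0,0,0.])).ravel()
    d=M[:3,:3]@[p[0],p[1],1];return M[:3,3],d/np.linalg.norm(d)
def onz(fn,u,v,z):
    o,d=ray(fn,u,v);return o+d*(z-o[2])/d[2]
def tri(a,b):
    (o1,d1),(o2,d2)=ray(*a),ray(*b)
    s=np.linalg.lstsq(np.c_[d1,-d2],o2-o1,rcond=None)[0]
    p,q=o1+s[0]*d1,o2+s[1]*d2;return (p+q)/2,np.linalg.norm(p-q)
def proj(fn,P):
    M,k=cam(fn);p=np.linalg.inv(M)@np.r_[P,1];K=np.array([[k[0],0,k[2]],[0,k[1],k[3]],[0,0,1.]])
    return cv2.projectPoints(p[None,:3],np.zeros(3),np.zeros(3),K,np.array([k[4],0,0,0.]))[0].ravel()
E
python3 - <<'E'
from h import *
for n in('top','scene'):
    snap(n,n+'0');M,k=cam(n+'0');print(n,M.round(3),k)
    im=cv2.imread(f'pics/{n}0.png');cv2.imwrite(f'pics/{n}0b.png',cv2.resize(im,(800,600),interpolation=cv2.INTER_CUBIC))
E
```

```text
top [[-0.025 -0.992  0.126  0.358]
 [-1.     0.026  0.013 -0.121]
 [-0.016 -0.126 -0.992  1.499]
 [ 0.     0.     0.     1.   ]] [ 5.45822938e+02  5.45822938e+02  2.70979352e+02  2.17316353e+02
 -6.22283457e-02]
scene [[ 0.802  0.374 -0.466  1.219]
 [ 0.597 -0.529  0.603 -0.999]
 [-0.021 -0.762 -0.648  1.044]
 [ 0.     0.     0.     1.   ]] [ 4.84216411e+02  4.84216411e+02  2.77420878e+02  2.10821031e+02
 -1.47871320e-01]
```

View pics/top0b.png

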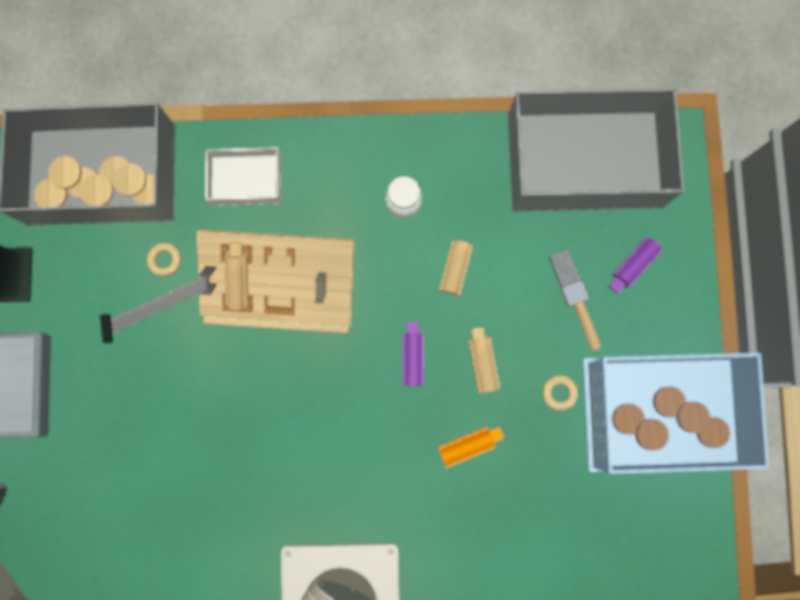

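View pics/scene0b.png

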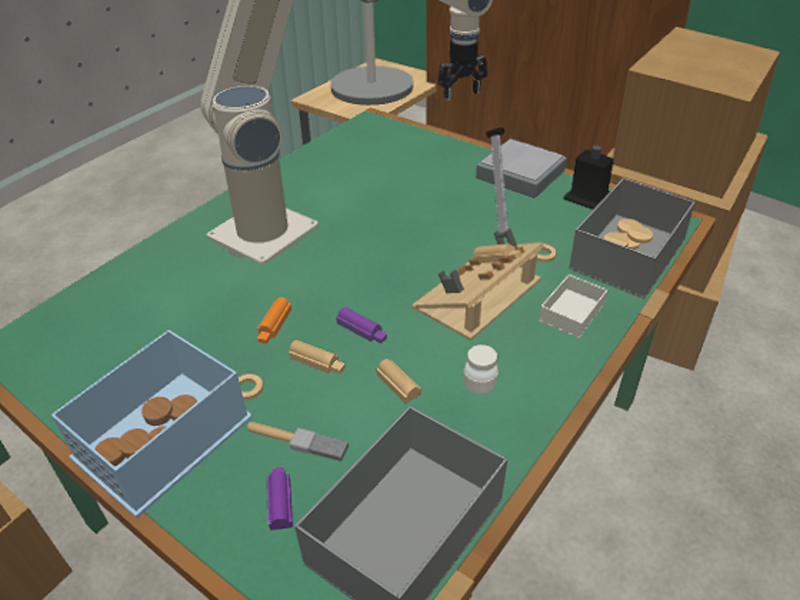

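The top view has four look-alikes, given in enlarged pixels:
- Beech with a tab at (484,360), tab at (478,332). This one fits the description.
- Beech without a tab at (456,267), which is the plain blank.
- Purple at (413,355).
- Orange at (470,447).

The carrier is at (275,282), with the bar handle at (107,328). Next I'll make rough estimates and a confirming crop.

```bash
python3 - <<'E'
from h import *
s=.7
P=lambda u,v,z:onz('top0',u*s,v*s,z).round(3)
print('blank',P(484,360,.03),'tab',P(478,332,.014),'far end',P(490,390,.0))
for n,a in dict(UL=(197,231,.12),UR=(354,238,.12),LR=(350,331,.03),LL=(203,322,.03)).items():print(n,P(*a))
print('handle',*tri(('top0',107*s,328*s),('scene0',496*s,133*s)))
print('UL?',*tri(('top0',354*s,238*s),('scene0',540*s,243*s)))
print('LR',*tri(('top0',350*s,331*s),('scene0',415*s,304*s)))
print('catch',*tri(('top0',321*s,287*s),('scene0',452*s,282*s)))
print(manip.get_ee_rot(),R.from_rotvec(manip.get_ee_rot()).as_matrix().round(2))
t=cv2.imread('pics/top0.png');c=cv2.imread('pics/scene0.png')
a=cv2.resize(t[140:300,270:370],(375,600),interpolation=cv2.INTER_CUBIC)
b=cv2.resize(c[85:245,275:395],(425,600),interpolation=cv2.INTER_CUBIC)
cv2.imwrite('pics/m1.png',np.hstack([a,b]))
E
```

```text
blank [ 0.446 -0.282  0.03 ] tab [ 0.501 -0.275  0.014] far end [ 0.39  -0.295  0.   ]
UL [0.689 0.239 0.12 ]
UR [ 0.667 -0.047  0.12 ]
LR [ 0.508 -0.031  0.03 ]
LL [0.532 0.25  0.03 ]
handle [0.4972744  0.34000347 0.28700031] 0.0030549739915634445
UL? [ 0.71110936 -0.01042305  0.24309659] 0.16337280630523837
LR [ 0.51372449 -0.02614159  0.01254845] 0.011472464504742312
catch [0.58681805 0.01915354 0.08188523] 0.004229389011448771
[ 0.33682077  1.54461938 -0.33899275] [[-0.    0.42  0.91]
 [-0.    0.91 -0.42]
 [-1.   -0.   -0.  ]]
```

View pics/m1.png

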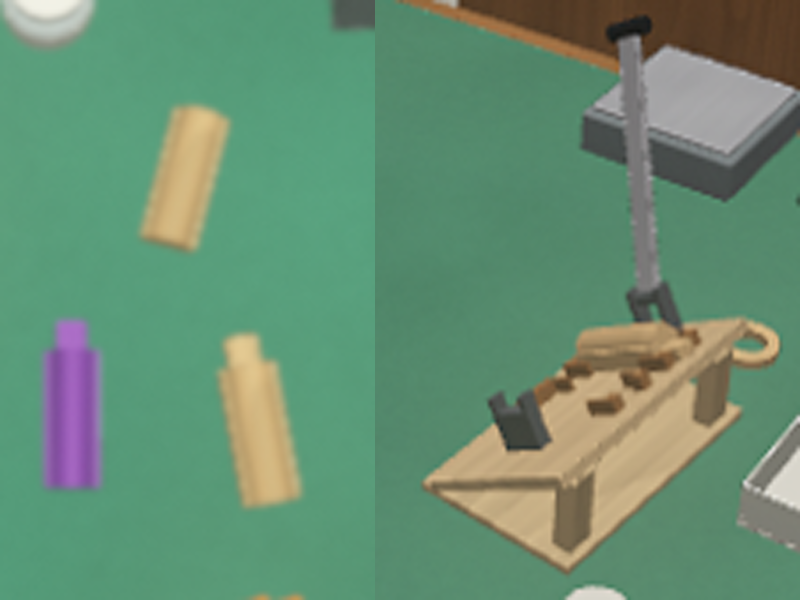

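The crop confirms it: the beech blank with the tab is at crop (260,420) with its tab at (242,350), and the beech one at (185,175) has none. The triangulated handle is at (0.497,0.340,0.287), so I'll lift clear first and then take wrist views.

```bash
cat >> h.py <<'E'
def down(yaw):  # tool down, tool z along heading yaw
    c,s=np.cos(yaw),np.sin(yaw)
    return R.from_matrix(np.array([[0,-s,c],[0,c,s],[-1,0,0]])).as_rotvec()
E
python3 - <<'E'
from h import *
p=manip.get_position()
manip.servo_line([p[0],p[1],.47],rate=.3)
manip.move_to([.52,.08,.47],down(-.08));snap('wrist','wA')
manip.move_to([.60,.02,.47],down(-.08));snap('wrist','wB')
manip.move_to([.43,-.285,.28],down(.12));snap('wrist','wC')
manip.move_to([.43,-.235,.28],down(.12));snap('wrist','wD')
print(manip.get_time(),manip.camera('wrist')['mount'])
im=[cv2.imread(f'pics/w{c}.png') for c in 'ABCD']
M=np.vstack([np.hstack(im[:2]),np.hstack(im[2:])]);cv2.imwrite('pics/m2.png',cv2.resize(M,(800,600),interpolation=cv2.INTER_AREA))
E
```

```text
5.4417 [[-1.56847028e-03 -2.75984074e-01  9.61160929e-01 -1.20350764e-01]
 [ 9.99998274e-01  5.24050232e-04  1.78232078e-03 -1.25796453e-03]
 [-9.95588757e-04  9.61162066e-01  2.75982776e-01 -6.98710820e-02]
 [ 0.00000000e+00  0.00000000e+00  0.00000000e+00  1.00000000e+00]]
```

View pics/m2.png

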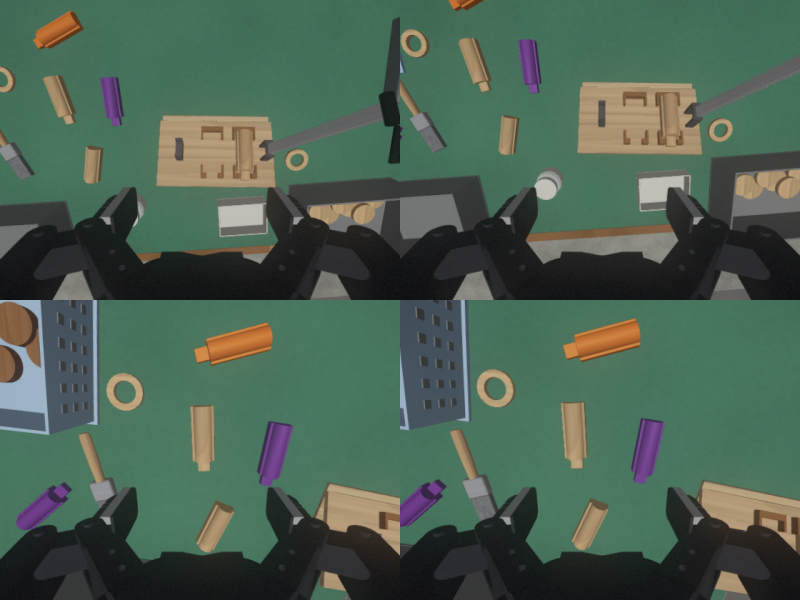

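The wrist views show the carrier unobstructed, with the tabbed blank at montage (202,438) and its tab at (205,465). I'll measure the blank by mask, then look squarely at the nest from close by in two views.

```bash
cat >> h.py <<'E'
def beech(fn,near):
    im=cv2.imread(f'pics/{fn}.png');hsv=cv2.cvtColor(im,cv2.COLOR_BGR2HSV)
    m=cv2.inRange(hsv,(8,40,60),(28,190,255))
    cs,_=cv2.findContours(m,cv2.RETR_EXTERNAL,cv2.CHAIN_APPROX_NONE)
    c=min((c for c in cs if cv2.contourArea(c)>150),key=lambda c:np.linalg.norm(c.mean((0,1))-near))
    return c
E
cat > blank.py <<'E'
from h import *
def meas(fn,near,axis):
    c=beech(fn,near)[:,0].astype(float);a=np.array([np.cos(axis),np.sin(axis)]);a0=a
    # points on plane z; heading from body side pixels
    P=np.array([onz(fn,*p,.017)[:2] for p in c])
    r=cv2.minAreaRect(P.astype(np.float32));b=cv2.boxPoints(r);e=max((b[1]-b[0],b[2]-b[1]),key=np.linalg.norm);e/=np.linalg.norm(e)
    e=e if e@a0>0 else -e;n=np.array([-e[1],e[0]]);s=P@e;t=P@n
    print(fn,'box mm',np.sort(r[1])*1000,'yaw',np.arctan2(e[1],e[0]).round(3),'ends',s.min().round(4),s.max().round(4))
    body=(s>s.min()+.01)&(s<s.min()+.09);tm=(t[body].min()+t[body].max())/2
    tip=c[s.argmax()];o=(s.min()+.05)*e+tm*n
    k=s>s.max()-.004;tip=c[k].mean(0);k2=s<s.min()+.004;tail=c[k2].mean(0)
    print('  body width',np.ptp(t[body]),'origin~',o.round(4));return tip,tail
a=meas('wC',(284,193),.12);b=meas('wD',(242,187),.12);t=meas('top0',(339,250),.12)
for i,n in enumerate(('tip','tail')):
    print(n,*tri(('wC',*a[i]),('wD',*b[i])),*tri(('wC',*a[i]),('top0',*t[i])))
E
python3 blank.py; python3 - <<'E'
from h import *
y=-.077;X=np.array([np.cos(y)*.866,np.sin(y)*.866,.5]);Y=np.array([-np.sin(y),np.cos(y),0]);Z=np.cross(X,Y)
rv=R.from_matrix(np.c_[-Z,Y,X]).as_rotvec();N=np.array([.615,.099,.045])
print(R.from_rotvec(rv).as_matrix().round(2))
manip.move_to([.45,.0,.4],down(-.08))
p=N+.22*Z+.05*X;manip.move_to(p,rv);snap('wrist','wE')
manip.servo_line(p-.05*Y+.02*Z,rate=.2);snap('wrist','wF');print(manip.get_time())
im=np.hstack([cv2.imread(f'pics/w{c}.png')[:300] for c in 'EF'])
a=cv2.imread('pics/wE.png');cv2.imwrite('pics/m3.png',cv2.resize(a,(800,600),interpolation=cv2.INTER_CUBIC))
a=cv2.imread('pics/wF.png');cv2.imwrite('pics/m4.png',cv2.resize(a,(800,600),interpolation=cv2.INTER_CUBIC))
E
```

```text
wC box mm [ 40.14151916 120.78816444] yaw 0.153 ends 0.3398 0.4606
  body width 0.04014154722928759 origin~ [ 0.4382 -0.2829]
wD box mm [ 40.64765945 120.6888333 ] yaw 0.15 ends 0.3415 0.4621
  body width 0.040647659300759476 origin~ [ 0.4385 -0.2827]
top0 box mm [ 40.53046554 121.16970122] yaw 0.157 ends 0.3386 0.4598
  body width 0.04053045964223273 origin~ [ 0.4382 -0.283 ]
tip [ 0.51019604 -0.27194408  0.00975954] 0.0002511151521629803 [ 0.50706243 -0.27204105  0.01711374] 0.0007650443984059182
tail [ 0.38996172 -0.29012701  0.01472776] 0.00015341561300809124 [ 0.38994215 -0.29022272  0.01647512] 0.0004007636581223846
[[ 0.5   0.08  0.86]
 [-0.04  1.   -0.07]
 [-0.87  0.    0.5 ]]
7.9083
```

View pics/m3.png

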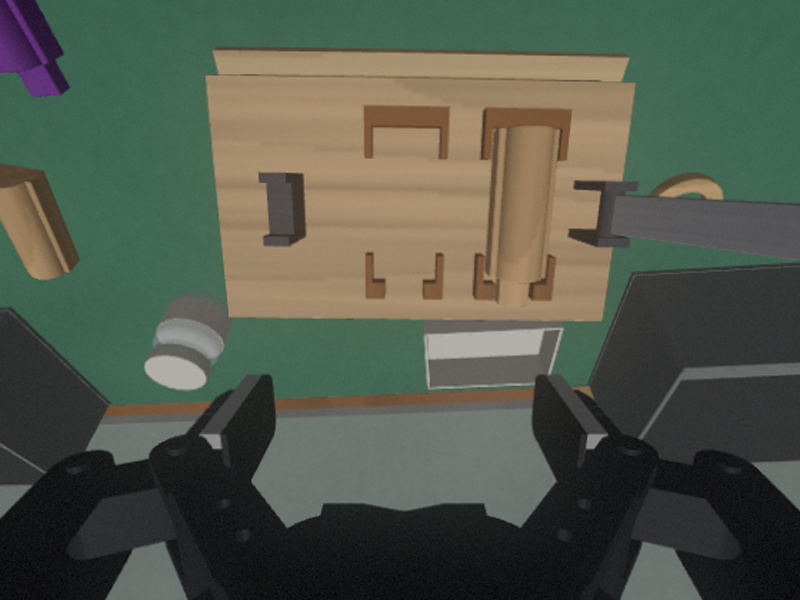

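View pics/m4.png

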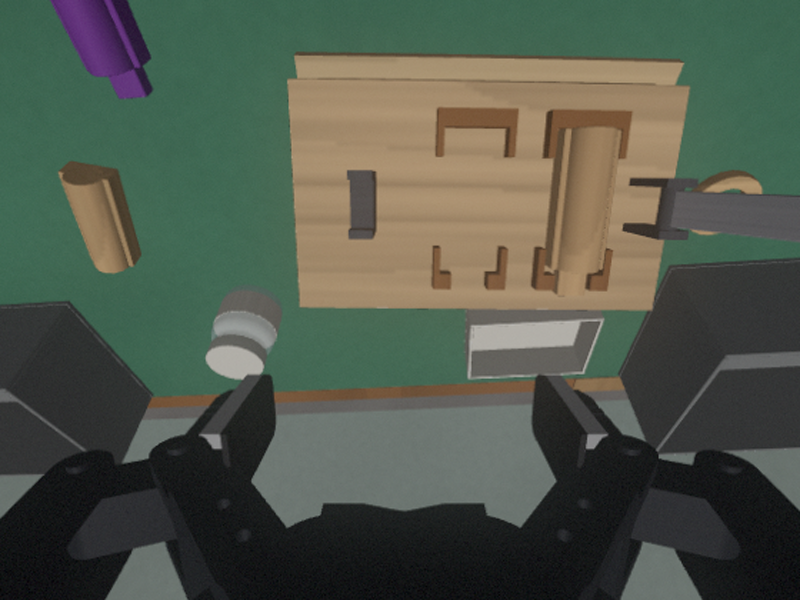

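In both close views the nest is empty, with its notch at the uphill end (bottom of the picture). The tray corners are at:
- View E: (207,75), (634,83), (603,320), (229,317)
- View F: (288,80), (688,87), (653,310), (300,306)

I'll triangulate these and fit the tray frame rigidly.

```bash
cat > tray.py <<'E'
from h import *
E=[(207,75),(634,83),(603,320),(229,317)];F=[(288,80),(688,87),(653,310),(300,306)]
L=np.array([(-85,-165,0),(-85,125,0),(85,125,0),(85,-165,0)])/1000.
def sub(fn,pts):
    g=cv2.cvtColor(cv2.imread(f'pics/{fn}.png'),cv2.COLOR_BGR2GRAY)
    p=np.array(pts,np.float32)*.7-.15
    return cv2.cornerSubPix(g,p[:,None].copy(),(3,3),(-1,-1),(3,30,.01))[:,0],p
e,e0=sub('wE',E);f,f0=sub('wF',F);print((e-e0).round(1).tolist(),(f-f0).round(1).tolist())
W=[]
for a,b in zip(e,f):
    w,g=tri(('wE',*a),('wF',*b));W.append(w);print(w.round(4),round(g,4))
W=np.array(W);print('sizes',[np.linalg.norm(W[i]-W[(i+1)%4]).round(4) for i in range(4)])
# rays from both views, rigid fit of the corner rectangle
rot,_=R.align_vectors(W-W.mean(0),L-L.mean(0));A=rot.as_matrix();o=W.mean(0)-A@L.mean(0)
def pr(n,o,A):
    print(n,'o',o.round(4),'yaw',np.arctan2(A[1,0],A[0,0]).round(4),'slope',np.degrees(np.arcsin(A[2,0])).round(2),'roll',A[2,1].round(4))
pr('tri',o,A)
for fn,p in(('wE',e),('wF',f)):
    M,k=cam(fn);K=np.array([[k[0],0,k[2]],[0,k[1],k[3]],[0,0,1.]])
    ok,r,t=cv2.solvePnP(L,p.astype(float)[:,None],K,np.array([k[4],0,0,0.]))
    B=M[:3,:3]@cv2.Rodrigues(r)[0];pr('pnp',(M@np.r_[t.ravel(),1])[:3],B)
# fixed slope/roll from the description, yaw measured
y=np.arctan2(*(W[1]-W[0]+W[2]-W[3])[[1,0]])-np.pi/2
A=R.from_euler('ZY',[y,-np.pi/6]).as_matrix();o=W.mean(0)-A@L.mean(0);pr('final',o,A)
np.savez('tray.npz',o=o,A=A)
# checks: predicted pixel (800 scale) of fence features of the empty nest on the top of fences
for n,q in dict(armDL=(-33,-53,14),armDR=(-33,-7,14),armUL=(33,-53,14),armUR=(33,-7,14),catchseat=(0,-110,36)).items():
    P=o+A@(np.array(q)/1000.);print(n,[(proj(c,P)/.7).round(0) for c in('wE','wF')])
for c in 'EF':
    cat=[(282,208) if c=='E' else (362,205)][0]
E
python3 tray.py
```

```text
[[-1.2999999523162842, 0.20000000298023224], [0.800000011920929, -0.30000001192092896], [-1.399999976158142, 0.4000000059604645], [-0.5, -0.4000000059604645]] [[-1.0, -0.4000000059604645], [1.0, -0.5], [-0.6000000238418579, -0.4000000059604645], [-0.6000000238418579, 0.30000001192092896]]
[ 0.5212 -0.0296  0.0162] 0.0004
[0.5464 0.2588 0.021 ] 0.0002
[0.684  0.2411 0.1112] 0.0001
[ 0.6666 -0.0427  0.1026] 0.0003
sizes [np.float64(0.2895), np.float64(0.1655), np.float64(0.2844), np.float64(0.1697)]
tri o [0.6061 0.1268 0.0633] yaw -0.0938 slope 31.84 roll 0.0256
pnp o [0.6091 0.1285 0.0604] yaw -0.0939 slope 29.89 roll 0.0028
pnp o [0.6088 0.1285 0.0606] yaw -0.0925 slope 30.22 roll 0.0064
final o [0.6061 0.1268 0.0628] yaw -0.0743 slope 30.0 roll -0.0
armDL [array([367., 156.]), array([440., 155.])]
armDR [array([436., 156.]), array([504., 155.])]
armUL [array([369., 255.]), array([438., 248.])]
armUR [array([434., 255.]), array([499., 247.])]
catchseat [array([276., 209.]), array([358., 205.])]
```

The two PnP fits agree within 0.3 mm and 0.3° of slope (29.9° and 30.2°), and they put the fence arms where they appear. The plain triangulated fit is about 3 mm and 1.8° off because of its short baseline. I'll use the PnP mean, and check it against the top and scene cameras while picking up the blank.

```bash
cat > use.py <<'E'
from h import *
A=R.from_euler('ZY',[-.0932,-np.pi/6]).as_matrix();o=np.array([.609,.1285,.0605])
X,Y,Z=A.T;RT=R.from_matrix(np.c_[-Z,Y,X]).as_rotvec()
def T(x,y,z):return o+A@[x,y,z]
E
python3 - <<'E'
from use import *
for n,q in dict(DR=(-85,-165,0),DL=(-85,125,0),UL=(85,125,0),UR=(85,-165,0),cat=(0,-110,43),armDL=(-33,-53,14),armDR=(-33,-7,14),armUL=(33,-53,14),armUR=(33,-7,14)).items():
    print(n,[(proj(c,T(*np.array(q)/1000.))/.7).round(0).tolist() for c in('top0','scene0','wE','wF')])
yb=.152;b=np.array([.4383,-.2829]);rv=down(yb)
manip.move_to([.45,0,.4],down(-.08))
manip.move_to([*b,.14],rv);manip.command_gripper(.085)
manip.servo_line([*b,.025],rate=.1);print('F',manip.get_contact_force())
manip.command_gripper(.0,f_grip=45);print('w',manip.get_width(),manip.get_contact_force())
manip.servo_line([*b,.2],rate=.15);print(manip.get_width(),manip.get_position(),manip.get_contact_force(),manip.get_time())
snap('wrist','wG');cv2.imwrite('pics/m5.png',cv2.resize(cv2.imread('pics/wG.png'),(800,600)))
E
```

```text
DR [[349.0, 325.0], [414.0, 304.0], [205.0, 75.0], [286.0, 78.0]]
DL [[199.0, 315.0], [489.0, 247.0], [634.0, 82.0], [688.0, 86.0]]
UL [[196.0, 230.0], [543.0, 242.0], [601.0, 320.0], [650.0, 310.0]]
UR [[352.0, 240.0], [467.0, 303.0], [228.0, 317.0], [299.0, 307.0]]
cat [[318.0, 290.0], [448.0, 275.0], [277.0, 209.0], [360.0, 205.0]]
armDL [[290.0, 299.0], [458.0, 275.0], [371.0, 157.0], [443.0, 156.0]]
armDR [[266.0, 297.0], [470.0, 266.0], [439.0, 158.0], [507.0, 157.0]]
armUL [[290.0, 266.0], [479.0, 273.0], [371.0, 255.0], [440.0, 248.0]]
armUR [[265.0, 264.0], [491.0, 264.0], [436.0, 255.0], [500.0, 248.0]]
F [-0.6407347  -0.5318634   0.30174707]
w 0.03891131297693034 [-1.6855268   0.97869955  5.65548608]
0.03881456451857158 [ 0.43776667 -0.28255114  0.19912267] [-0.22932566  0.16171191  0.28751985] 13.525
```

View pics/m5.png

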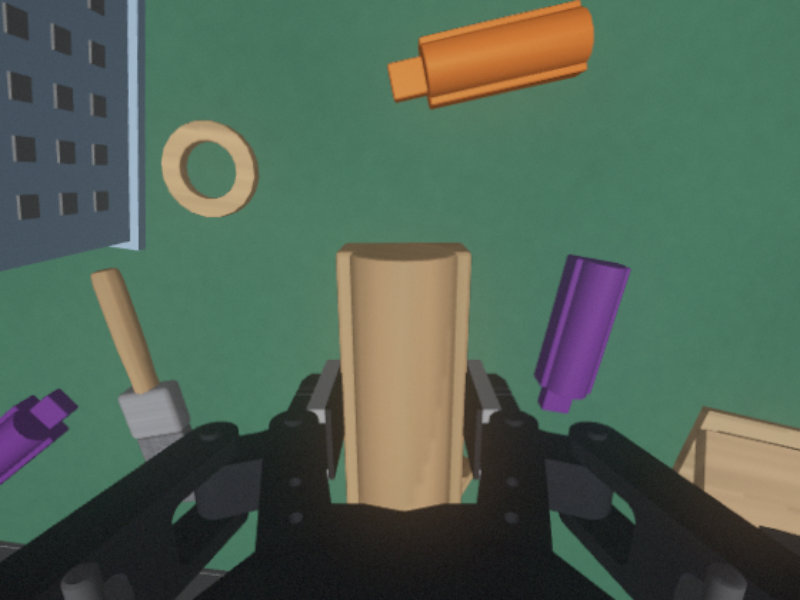

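The blank is held level and square between the pads, with its tail edge at (340–470,248) and the tab hidden by the gripper. Next I'll check the tail's position in the tool frame and carry the blank to above the nest.

```bash
python3 - <<'E'
from use import *
p=np.array(manip.get_position());Rt=R.from_rotvec(manip.get_ee_rot()).as_matrix()
for u,v in((338,252),(470,252)):
    P=onz('wG',u*.7,v*.7,p[2]-.025+.02);print((Rt.T@(P-p)).round(4))
manip.servo_line([*p[:2],.34],rate=.25)
manip.move_to([.45,0,.38],down(-.09))
manip.move_to(T(0,-.03,.13),RT)
manip.servo_line(T(0,-.03,.065),rate=.15)
print(((np.array(manip.get_position())-o)@A).round(4),manip.get_width(),manip.get_time(),manip.get_contact_force())
snap('wrist','wH');cv2.imwrite('pics/m6.png',cv2.resize(cv2.imread('pics/wH.png'),(800,600)))
E
```

```text
[ 0.005  -0.0199 -0.0493]
[ 0.0051  0.0183 -0.0493]
[ 0.0012 -0.0307  0.0654] 0.038774810859065215 16.95 [-1.01373509  0.1216028  -1.73746856]
```

View pics/m6.png

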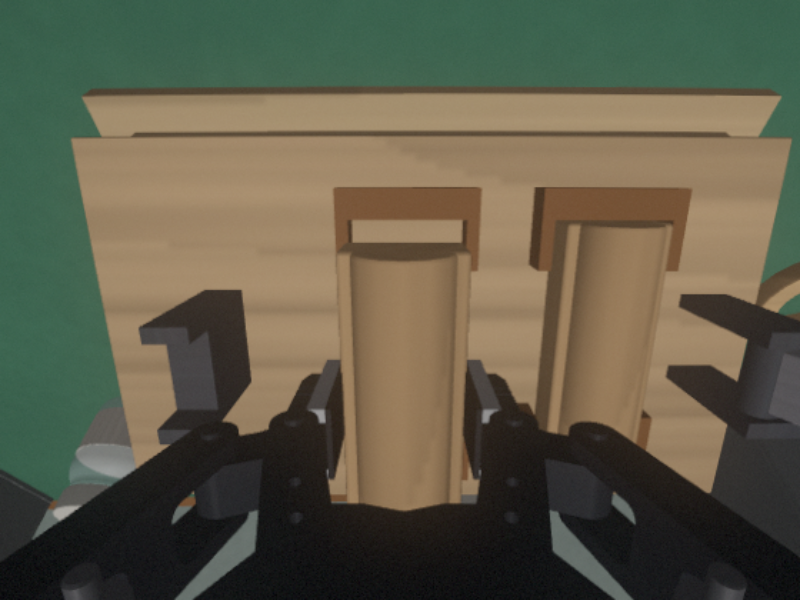

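The blank hangs aligned over the nest, with the fence's inner top corners at about (350,219) and (464,219) and the tail at v≈248. I'll compare the two in tray coordinates.

```bash
python3 - <<'E'
from use import *
def onT(fn,u,v,z):
    oo,d=ray(fn,u*.7,v*.7);a=(oo-o)@A;b=d@A;return (a+b*(z-a[2])/b[2])
for q in((350,219),(464,219)):print('fence',onT('wH',*q,.014).round(4),'want -.053,-.053/-.007')
for q in((338,252),(470,252)):print('tail',onT('wH',*q,.0654-.025+.02).round(4))
for q in((73,138),(790,138)):print('corner',onT('wH',*q,0).round(4),'want -.085,-.165/.125')
E
```

```text
fence [-0.0533 -0.0521  0.014 ] want -.053,-.053/-.007
fence [-0.0532 -0.0079  0.014 ] want -.053,-.053/-.007
tail [-0.0481 -0.0503  0.0604]
tail [-0.048  -0.0123  0.0604]
corner [-0.0847 -0.1644 -0.    ] want -.085,-.165/.125
corner [-0.0847  0.1251  0.    ] want -.085,-.165/.125
```

The fence and corners land within 1 mm of the model. The blank sits about 1.9 mm uphill and 1.3 mm to the right, so I'll correct that and lower it with force checks.

```bash
python3 - <<'E'
from use import *
x,y=-.0018,-.0288
manip.servo_line(T(x,y,.045),rate=.1);manip.hold(.1)
f0=np.array(manip.get_contact_force())@A
for z in(.036,.030,.0275,.026,.025,.024,.023,.022):
    manip.servo_line(T(x,y,z),rate=.04);manip.hold(.1)
    f=np.array(manip.get_contact_force())@A-f0;q=(np.array(manip.get_position())-o)@A
    print(z,q.round(4),f.round(1))
    if f[2]>5 or np.linalg.norm(f)>15:break
print(manip.get_time());snap('wrist','wI');cv2.imwrite('pics/m7.png',cv2.resize(cv2.imread('pics/wI.png'),(800,600)))
E
```

```text
Traceback (most recent call last):
rig.IKError: the arm cannot follow that straight line within its joint ranges
```

```bash
python3 - <<'E'
from use import *
print(np.round(manip.get_joint_positions(),3))
for rv in (RT,(R.from_rotvec(RT)*R.from_euler('x',np.pi)).as_rotvec()):
  for z in(.065,.06,.05,.045,.03,.024):
    q=manip.solve_ik(T(-.0018,-.0288,z),rv);print(z,None if q is None else np.round(q,3))
for t in (.02,.04,.06,.1):
    rv=(R.from_euler('z',0)*R.from_rotvec(RT)*R.from_euler('y',t)).as_rotvec();print(t,[manip.solve_ik(T(-.0018,-.0288,z),rv) is not None for z in(.045,.024)])
    rv=(R.from_rotvec(RT)*R.from_euler('y',-t)).as_rotvec();print(-t,[manip.solve_ik(T(-.0018,-.0288,z),rv) is not None for z in(.045,.024)])
E
```

```text
[ 0.23   0.479  2.106 -1.251  0.169 -0.041]
0.065 [ 0.235  0.482  2.109 -1.273  0.169 -0.016]
0.06 None
0.05 None
0.045 None
0.03 None
0.024 None
0.065 None
0.06 None
0.05 None
0.045 None
0.03 None
0.024 None
0.02 [True, False]
-0.02 [False, False]
0.04 [True, True]
-0.04 [False, True]
0.06 [True, True]
-0.06 [True, True]
0.1 [True, True]
-0.1 [True, True]
```

```bash
python3 - <<'E'
from use import *
for t in (.04,.05,.06,-.05,-.06,.2,-.2):
    rv=(R.from_rotvec(RT)*R.from_euler('y',t)).as_rotvec();print('t',t)
    for z in(.13,.065,.045,.024):
        q=manip.solve_ik(T(-.0018,-.0288,z),rv);print('  ',z,None if q is None else np.round(q,3))
E
```

```text
t 0.04
   0.13 [ 0.252  0.331  2.131 -0.629  0.271 -0.651]
   0.065 [ 0.228  0.479  2.089 -0.926  0.185 -0.367]
   0.045 [ 0.221  0.523  2.072 -1.051  0.166 -0.246]
   0.024 [ 0.214  0.569  2.053 -1.197  0.152 -0.104]
t 0.05
   0.13 [ 0.25   0.331  2.126 -0.587  0.281 -0.694]
   0.065 [ 0.226  0.478  2.083 -0.852  0.192 -0.442]
   0.045 [ 0.22   0.523  2.067 -0.964  0.172 -0.334]
   0.024 [ 0.213  0.568  2.047 -1.096  0.155 -0.205]
t 0.06
   0.13 [ 0.248  0.331  2.12  -0.549  0.291 -0.733]
   0.065 [ 0.225  0.478  2.078 -0.783  0.199 -0.511]
   0.045 [ 0.218  0.522  2.061 -0.882  0.178 -0.416]
   0.024 [ 0.211  0.568  2.042 -1.001  0.16  -0.301]
t -0.05
   0.13 [ 0.27   0.334  2.179 -1.162  0.212 -0.108]
   0.065 None
   0.045 [0.236 0.534 2.117 4.399 0.186 0.598]
   0.024 [0.229 0.581 2.097 4.254 0.193 0.739]
t -0.06
   0.13 [ 0.272  0.335  2.184 -1.236  0.21  -0.033]
   0.065 None
   0.045 [0.238 0.536 2.122 4.327 0.195 0.671]
   0.024 [0.23  0.583 2.101 4.192 0.203 0.802]
t 0.2
   0.13 [ 0.222  0.343  2.042 -0.225  0.457 -1.068]
   0.065 [ 0.202  0.482  2.001 -0.266  0.36  -1.041]
   0.045 [ 0.196  0.524  1.985 -0.28   0.334 -1.03 ]
   0.024 [ 0.19   0.568  1.966 -0.297  0.309 -1.018]
t -0.2
   0.13 [0.301 0.361 2.252 4.18  0.3   0.855]
   0.065 [0.271 0.524 2.202 3.871 0.362 1.153]
   0.045 [0.262 0.572 2.183 3.809 0.381 1.21 ]
   0.024 [0.254 0.62  2.162 3.756 0.401 1.259]
```

The exact square pose runs into the joint 4 limit near the wrist singularity. A 0.05 rad tilt about the jaw axis (tab slightly low, within the 0.08 allowed) keeps the whole descent in range. The tab touches first and the blank settles flat.

```bash
python3 - <<'E'
from use import *
rv=(R.from_rotvec(RT)*R.from_euler('y',.05)).as_rotvec()
x,y=-.0006,-.0288
manip.servo_line(T(x,y,.065),rv,rate=.05)
manip.servo_line(T(x,y,.045),rate=.1);manip.hold(.1)
f0=np.array(manip.get_contact_force())@A
for z in(.036,.032,.030,.0285,.027,.026,.025,.024):
    manip.servo_line(T(x,y,z),rate=.04);manip.hold(.1)
    f=np.array(manip.get_contact_force())@A-f0;q=(np.array(manip.get_position())-o)@A
    Rr=A.T@R.from_rotvec(manip.get_ee_rot()).as_matrix()
    print(z,q.round(4),f.round(1),'toolx',Rr[:,0].round(3))
    if f[2]>6 or np.linalg.norm(f)>15:break
print(manip.get_time(),manip.get_width());snap('wrist','wI');cv2.imwrite('pics/m7.png',cv2.resize(cv2.imread('pics/wI.png'),(800,600)))
E
```

```text
0.036 [-0.0006 -0.0288  0.0362] [ 0.3  0.2 -0.2] toolx [-0.05   0.    -0.999]
0.032 [-0.0007 -0.0288  0.0321] [ 0.6 -0.4 -0. ] toolx [-0.05  -0.    -0.999]
0.03 [-0.0006 -0.0288  0.0302] [-0.7 -0.3  3.8] toolx [-0.05   0.    -0.999]
0.0285 [-0.0009 -0.0288  0.0287] [-0.8  0.9  7.7] toolx [-0.05   0.    -0.999]
19.4833 0.039036513811928346
```

View pics/m7.png

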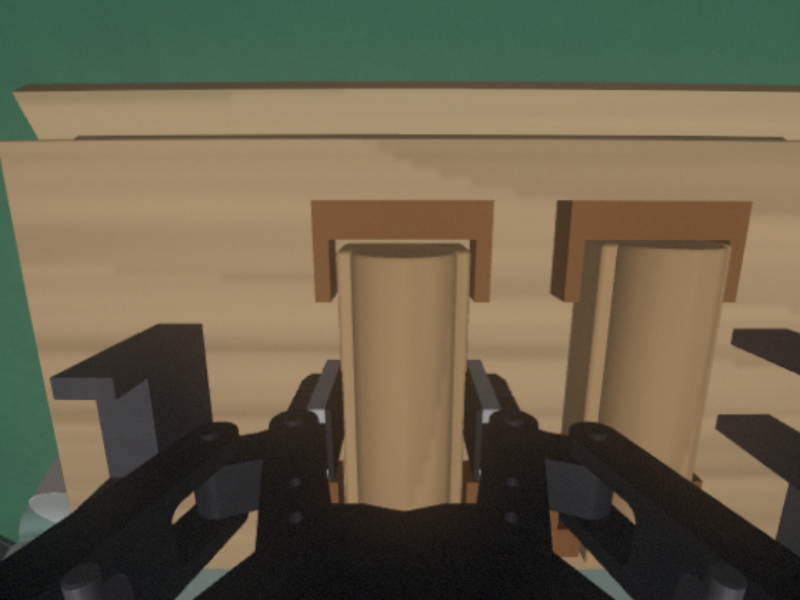

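The contact force built from 30 mm, which matches the tab touching first (28.6 mm predicted). The blank is inside the fences with even gaps, so I'll press a little further, release and back off.

```bash
python3 - <<'E'
from use import *
x,y=-.0006,-.0288
for z in(.0275,.0265,.0258):
    manip.servo_line(T(x,y,z),rate=.04);manip.hold(.1)
    f=np.array(manip.get_contact_force())@A;print(z,((np.array(manip.get_position())-o)@A).round(4),f.round(1))
    if f[2]>14:break
manip.hold(.1)
manip.command_gripper(.058);manip.hold(.2)
manip.servo_line(T(.0,y,.15),rate=.15)
print(manip.get_time());manip.command_gripper(.085)
rv=(R.from_rotvec(RT)*R.from_euler('y',.05)).as_rotvec()
manip.servo_line(T(.05,y,.23),rv,rate=.25)
snap('wrist','wJ');cv2.imwrite('pics/m8.png',cv2.resize(cv2.imread('pics/wJ.png'),(800,600)));print(manip.get_time(),manip.get_position())
E
```

```text
0.0275 [-0.0012 -0.0288  0.0277] [-2.8  0.3  7.1]
0.0265 [-0.0012 -0.0288  0.0273] [-4.1 -0.5 17.4]
21.8333
22.8 [0.53434355 0.10631    0.28407817]
```

View pics/m8.png

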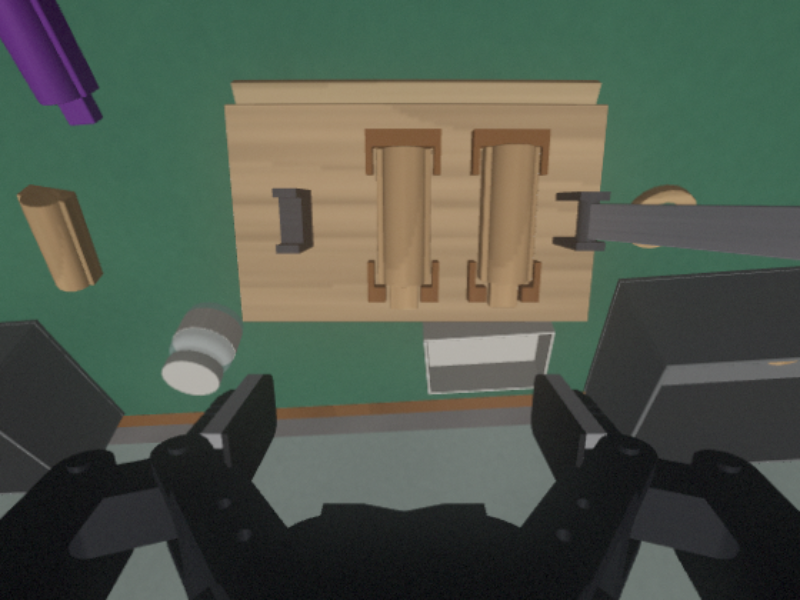

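The blank is seated flat like its neighbour, tab in the notch at about (404,295). Now the bar: I'll check the measured handle against the hinge model (x = 0, radius 245 mm), then search for feasible tool tilts about the handle axis.

```bash
cat >> use.py <<'E'
def pose(a,b,off=0.,sgn=1,r=.245,tx=0.):
    # handle at bar angle a; tool tilted b about tray X from square; off = back along the fingers
    tl=-Z*np.cos(b)+Y*np.sin(b);ty=sgn*X
    h=T(tx,.1-r*np.cos(a),.04+r*np.sin(a))
    return h-tl*(.003+off),R.from_matrix(np.c_[tl,ty,np.cross(tl,ty)]).as_rotvec()
E
python3 - <<'E'
from use import *
h=(np.array([.4973,.3400,.2870])-o)@A;d=h-[0,.1,.04];print('handle tray',h.round(4),'r',np.hypot(d[1],d[2]),'a',np.arctan2(d[2],-d[1]))
print('jar',onz('top0',404*.7,190*.7,.085))
for s in(1,-1):
  for b in np.arange(-.8,.81,.2):
    row=[]
    for a in(2.0,1.9,1.5,1,.5,0,-.03):
        q=manip.solve_ik(*pose(a,b,0,s));row.append('--' if q is None else f'{q[3]:.1f}/{q[4]:.1f}/{q[5]:.1f}')
    q=manip.solve_ik(*pose(1.95,b,.1,s));row.append(q is not None);print(s,round(b,1),row)
E
```

```text
handle tray [-1.000e-04  2.002e-01  2.616e-01] r 0.24319891725626636 a 1.995393553139859
jar [ 0.76378005 -0.14012461  0.085     ]
1 -0.8 ['-0.8/1.6/1.4', '-0.8/1.6/1.4', '-0.8/1.5/1.4', '-0.9/1.3/1.4', '-1.1/1.1/1.5', '-1.2/1.0/1.7', '-1.2/1.0/1.7', True]
1 -0.6 ['-0.7/1.4/1.4', '-0.7/1.4/1.4', '-0.8/1.3/1.4', '-0.9/1.1/1.4', '-1.1/0.9/1.5', '-1.3/0.8/1.7', '--', True]
1 -0.4 ['-0.7/1.2/1.4', '-0.7/1.2/1.4', '-0.7/1.1/1.3', '-0.8/0.9/1.3', '-1.1/0.7/1.4', '--', '--', True]
1 -0.2 ['-0.7/1.0/1.3', '-0.7/1.0/1.3', '-0.7/0.9/1.2', '-0.7/0.7/1.1', '-1.0/0.4/1.2', '--', '--', True]
1 -0.0 ['-0.6/0.7/1.3', '-0.6/0.7/1.2', '-0.5/0.7/1.1', '-0.4/0.5/0.8', '-0.4/0.2/0.5', '--', '--', True]
1 0.2 ['-0.4/0.5/1.1', '-0.4/0.5/1.0', '-0.2/0.5/0.7', '0.2/0.4/0.0', '0.9/0.3/-0.9', '1.7/0.2/-1.8', '1.7/0.2/-1.8', True]
1 0.4 ['0.1/0.3/0.5', '0.2/0.3/0.4', '0.5/0.4/-0.1', '0.9/0.5/-0.8', '1.2/0.5/-1.3', '1.5/0.5/-1.7', '1.6/0.5/-1.7', True]
1 0.6 ['1.2/0.3/-0.7', '1.1/0.3/-0.7', '1.1/0.5/-0.8', '1.2/0.7/-1.1', '1.3/0.7/-1.5', '1.4/0.7/-1.7', '1.4/0.7/-1.7', True]
1 0.8 ['1.6/0.5/-1.2', '1.6/0.6/-1.2'
[... 417 characters left out ...]
.9', '-1.1/0.7/-1.8', '--', '--', True]
-1 -0.2 ['-0.7/1.0/-1.8', '-0.7/1.0/-1.8', '-0.7/0.9/-1.9', '-0.7/0.7/-2.0', '-1.0/0.4/-2.0', '--', '--', True]
-1 -0.0 ['-0.6/0.7/-1.9', '-0.6/0.7/-1.9', '-0.5/0.7/-2.1', '-0.4/0.5/-2.4', '--', '--', '--', True]
-1 0.2 ['-0.4/0.5/-2.1', '-0.4/0.5/-2.1', '-0.2/0.5/-2.5', '--', '0.9/0.3/2.3', '1.7/0.2/1.4', '1.7/0.2/1.3', True]
-1 0.4 ['--', '--', '--', '0.9/0.5/2.4', '1.2/0.5/1.8', '1.5/0.5/1.4', '1.6/0.5/1.4', False]
-1 0.6 ['1.2/0.3/2.5', '1.1/0.3/2.5', '1.1/0.5/2.3', '1.2/0.7/2.0', '1.3/0.7/1.7', '1.4/0.7/1.4', '1.4/0.7/1.4', False]
-1 0.8 ['1.6/0.5/1.9', '1.6/0.6/2.0', '1.4/0.7/2.0', '1.3/0.9/1.8', '1.3/1.0/1.6', '1.3/1.0/1.4', '1.4/0.9/1.4', True]
```

The measured handle is at tray x = −0.1 mm with r = 243 mm and angle 1.995 rad, consistent with the model. I'll pinch it over its ends with the tool tilted 0.5 rad, which is feasible through the whole arc. The width should read about 46 mm.

```bash
python3 - <<'E'
from use import *
a=1.995;b=.5
p,_=pose(a,b,.11)
c=np.array(manip.get_position());manip.servo_line(c+.1*Z+[0,0,.04],rate=.25)
manip.move_to(*pose(a,b,.12));print(np.round(manip.get_joint_positions(),2),manip.get_time())
f0=np.array(manip.get_contact_force())
manip.servo_line(pose(a,b,.005)[0],rate=.1)
print('df',(np.array(manip.get_contact_force())-f0).round(1),((np.array(manip.get_position())-o)@A).round(4))
manip.command_gripper(.0,f_grip=25);print('w',manip.get_width(),(np.array(manip.get_contact_force())-f0).round(1),manip.get_time())
E
```

```text
[ 0.46 -0.1   2.12  0.4   0.47  0.13] 24.5917
df [ 0.3 -1.1 -0.6] [2.000e-04 1.969e-01 2.706e-01]
w 0.0458640682546883 [-3.9  0.7  2.4] 26.3333
```

```bash
python3 - <<'E'
from use import *
b=.5;f0=np.array(manip.get_contact_force())
for i,a in enumerate(list(np.arange(1.9,.05,-.1))+[.05,.0]):
    manip.servo_line(*pose(a,b,.005),rate=.12)
    f=(np.array(manip.get_contact_force())-f0)@A
    if i%4==0 or a<.15 or np.linalg.norm(f)>12:print(round(a,2),f.round(1),round(manip.get_width(),4),round(manip.get_time(),2))
    if np.linalg.norm(f)>30:break
q=(np.array(manip.get_position())-o)@A;print(q.round(4))
E
```

```text
1.9 [-0.8  0.7 -1. ] 0.0454 26.68
1.5 [-2.1 -0.7 -8.3] 0.0453 28.07
1.1 [-4.1 -1.1 -3. ] 0.0455 29.48
0.7 [-3.9 -3.  -3.5] 0.0457 30.88
0.3 [-4.1 -6.1 -2.9] 0.0454 32.27
0.1 [-4.4 -6.4 -5.2] 0.0454 32.98
0.05 [-4.2 -6.1 -4.2] 0.0451 33.23
0.0 [-4.2 -7.  -5.4] 0.0451 33.48
[-0.0002 -0.1498  0.0456]
```

There's no seat reaction yet, so I'll press on in small steps until the catch pushes back.

```bash
python3 - <<'E'
from use import *
b=.5;f0=np.array(manip.get_contact_force())@A
for a in np.arange(-.005,-.061,-.005):
    manip.servo_line(*pose(a,b,.005),rate=.04);manip.hold(.08)
    f=np.array(manip.get_contact_force())@A-f0;print(round(a,3),f.round(1),((np.array(manip.get_position())-o)@A).round(4))
    if f[2]>14:break
print(manip.get_time())
snap('wrist','wK')
E
```

```text
-0.005 [-0.3  0.5  1.3] [-0.0002 -0.1498  0.0448]
-0.01 [-0.3 -1.5  0.3] [-0.0002 -0.1498  0.0436]
-0.015 [-0.6 -0.3  0.4] [-0.0003 -0.1498  0.0423]
-0.02 [-0.4 -1.3  1.5] [-0.0002 -0.1498  0.0411]
-0.025 [-0.2 -1.   2.1] [-0.0002 -0.1498  0.0399]
-0.03 [-0.6 -0.2  1.7] [-0.0002 -0.1498  0.0387]
-0.035 [-0.6 -0.7 -0.4] [-0.0003 -0.1497  0.0374]
-0.04 [-0.7 -3.   5.4] [-0.0002 -0.1497  0.0366]
-0.045 [-1.3 -5.4 19.3] [-0.0002 -0.1496  0.0361]
36.475
```

The reaction jumped to about 19 N, a firm stop, though 9 mm lower than the nominal pose. I'll release, back off along the fingers, and check the bar from the scene and wrist cameras.

```bash
python3 - <<'E'
from use import *
b=.5
manip.command_gripper(.085);manip.hold(.1)
manip.servo_line(pose(-.04,b,.12)[0],rate=.12)
p=np.array(manip.get_position());manip.servo_line(p+[-.05,-.05,.15],rate=.25)
manip.move_to([.40,-.1,.4],down(-.09))
manip.move_to([.55,.09,.36],down(-.09));print(manip.get_time());snap('wrist','wL');snap('scene','s2');snap('top','t2')
a=cv2.resize(cv2.imread('pics/wL.png'),(400,300));
s=cv2.resize(cv2.imread('pics/s2.png')[150:240,275:395],(400,300),interpolation=cv2.INTER_CUBIC)
t=cv2.resize(cv2.imread('pics/t2.png')[150:243,135:259],(400,300),interpolation=cv2.INTER_CUBIC)
k=cv2.resize(cv2.imread('pics/wK.png'),(400,300))
cv2.imwrite('pics/m9.png',np.vstack([np.hstack([a,s]),np.hstack([t,k])]))
E
```

```text
40.8167
```

View pics/m9.png

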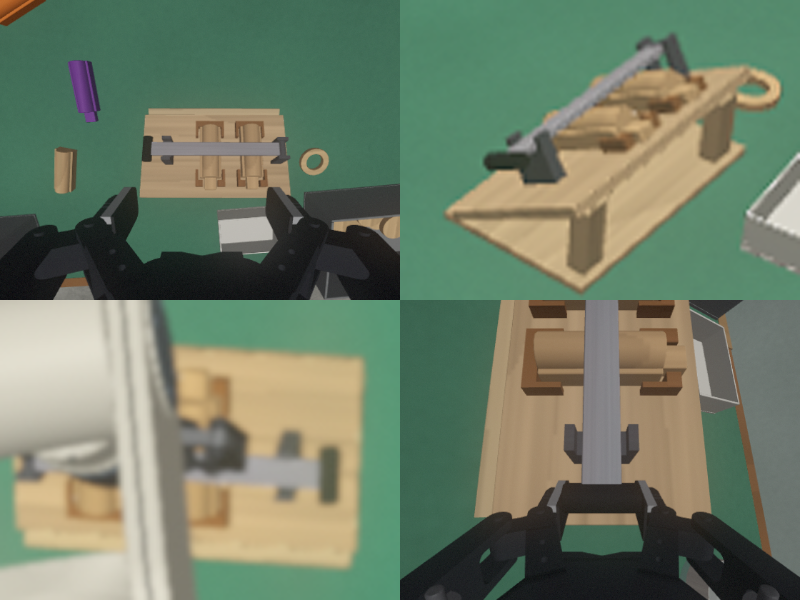

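The bar lies across both blanks and between the catch's cheeks. To measure its angle I'll take the centroid of the black handle in the wrist, scene and top views.

```bash
python3 - <<'E'
from use import *
C={}
for fn,g in(('s2',(306,198)),('t2',(236,204)),('wL',(207,209))):
    im=cv2.imread(f'pics/{fn}.png').max(2);u,v=g;w=24
    sub=im[v-w:v+w,u-w:u+w]
    for th in(38,48):
        n,l,st,ce=cv2.connectedComponentsWithStats((sub<th).astype(np.uint8))
        if n>1:
            i=min(range(1,n),key=lambda i:np.linalg.norm(ce[i]-w)-st[i,4]*.02);print(fn,th,(ce[i]+[u-w,v-w]).round(1),st[i].tolist())
            C[fn]=ce[i]+[u-w,v-w]
    print('  model a=0,.03,.06:',[proj(fn,T(0,.1-.245*np.cos(a),.04+.245*np.sin(a))).round(1).tolist() for a in(0,.03,.06)])
for x,y in(('s2','t2'),('s2','wL'),('t2','wL')):
    P,g=tri((x,*C[x]),(y,*C[y]));h=(P-o)@A;print(x,y,h.round(4),round(g,4),'a',np.arctan2(h[2]-.04,.1-h[1]).round(3))
E
```

```text
s2 48 [305. 200.] [21, 26, 5, 1, 5]
  model a=0,.03,.06: [[307.0, 198.4], [306.2, 196.3], [305.4, 194.1]]
  model a=0,.03,.06: [[236.4, 203.4], [236.1, 204.4], [235.6, 205.5]]
wL 48 [209. 207.] [26, 22, 1, 1, 1]
  model a=0,.03,.06: [[206.0, 208.4], [204.7, 206.9], [203.5, 205.4]]Traceback (most recent call last):
  File "<stdin>", line 13, in <module>
KeyError: 't2'
```

```bash
python3 - <<'E'
from use import *
C={}
for fn,g in(('s2',(306,198)),('t2',(236,204)),('wL',(207,209))):
    im=cv2.imread(f'pics/{fn}.png').max(2);u,v=g;w=22;sub=im[v-w:v+w,u-w:u+w]
    for th in(58,64,70,76,84):
        n,l,st,ce=cv2.connectedComponentsWithStats((sub<th).astype(np.uint8))
        ok=[i for i in range(1,n) if st[i,4]>25]
        if ok:
            i=min(ok,key=lambda i:np.linalg.norm(ce[i]-w));r=st[i];print(fn,th,(ce[i]+[u-w,v-w]).round(1),'bbox mid',(u-w+r[0]+(r[2]-1)/2,v-w+r[1]+(r[3]-1)/2),r[2:].tolist())
            if r[4]<420 and np.linalg.norm(ce[i]-w)<6:C[fn]=ce[i]+[u-w,v-w]
for x,y in(('s2','t2'),('s2','wL'),('t2','wL')):
    if x in C and y in C:
        P,g=tri((x,*C[x]),(y,*C[y]));h=(P-o)@A;print(x,y,h.round(4),round(g,4),'a',np.arctan2(h[2]-.04,.1-h[1]).round(3))
E
```

```text
s2 58 [306.3 198.3] bbox mid (np.float64(306.5), np.float64(198.0)) [12, 5, 46]
s2 64 [307.  198.1] bbox mid (np.float64(307.0), np.float64(198.5)) [13, 6, 58]
s2 70 [311.4 199.2] bbox mid (np.float64(310.0), np.float64(198.0)) [21, 13, 123]
s2 76 [311.6 199.2] bbox mid (np.float64(310.5), np.float64(198.0)) [22, 13, 132]
s2 84 [313.  198.5] bbox mid (np.float64(311.5), np.float64(197.0)) [24, 15, 168]
wL 58 [205.3 208. ] bbox mid (np.float64(205.5), np.float64(207.5)) [14, 36, 408]
wL 64 [205.3 208. ] bbox mid (np.float64(205.5), np.float64(207.5)) [14, 36, 416]
wL 70 [205.3 207.9] bbox mid (np.float64(205.5), np.float64(207.5)) [14, 36, 423]
wL 76 [205.3 207.7] bbox mid (np.float64(206.0), np.float64(207.5)) [15, 36, 433]
wL 84 [205.4 207.8] bbox mid (np.float64(205.5), np.float64(207.5)) [16, 36, 439]
s2 wL [ 0.0041 -0.1417  0.035 ] 0.0151 a -0.021
```

The scene view puts the handle at (306.5,198.2). The model predicts (307,198.4) for a closed bar and (306.2,196.3) at 0.03 rad, so the bar is closed to about 0.005 rad. The wrist view gives about 0.015, biased by shading. Since the stop came at a different height than nominal, I'll make one firm press on the handle from above with shut fingers, where contact is predicted at 28 mm standoff if it's home.

```bash
python3 - <<'E'
from use import *
b=.3
manip.command_gripper(.0,f_grip=25)
manip.move_to([.45,-.03,.33],down(-.09))
manip.move_to(*pose(0,b,.10));manip.servo_line(pose(0,b,.04)[0],rate=.1);manip.hold(.1)
tl=-Z*np.cos(b)+Y*np.sin(b);f0=np.array(manip.get_contact_force());h=T(0,-.145,.04)
for off in np.arange(.036,.012,-.001):
    manip.servo_line(pose(0,b,off)[0],rate=.03);manip.hold(.05)
    f=-(np.array(manip.get_contact_force())-f0)@tl;ac=(h-np.array(manip.get_position()))@tl-.003
    if f>1:print(round(off,3),'actual',ac.round(4),'push',f.round(1))
    if f>25:break
print(manip.get_time())
manip.servo_line(pose(0,b,.12)[0],rate=.15)
manip.move_to([.40,-.05,.4],down(-.09));print(manip.get_time())
manip.set_joints([-.9,*manip.get_joint_positions()[1:]]);snap('scene','s3');snap('top','t3');print(manip.get_time())
im=cv2.imread('pics/s3.png').max(2)[176:220,284:328]
for th in(58,64):
    n,l,st,ce=cv2.connectedComponentsWithStats((im<th).astype(np.uint8));print([(ce[i]+[284,176]).round(1).tolist() for i in range(1,n) if st[i,4]>25])
t=cv2.resize(cv2.imread('pics/t3.png')[150:243,135:259],(400,300),interpolation=cv2.INTER_CUBIC)
s=cv2.resize(cv2.imread('pics/s3.png')[150:240,275:395],(400,300),interpolation=cv2.INTER_CUBIC)
f=cv2.resize(cv2.imread('pics/t3.png'),(400,300));g=cv2.resize(cv2.imread('pics/s3.png'),(400,300))
cv2.imwrite('pics/m10.png',np.vstack([np.hstack([t,s]),np.hstack([f,g])]))
E
```

```text
0.036 actual 0.036 push 1.1
0.035 actual 0.035 push 1.0
0.032 actual 0.032 push 1.2
0.029 actual 0.0294 push 8.4
0.028 actual 0.029 push 21.2
0.027 actual 0.0287 push 33.8
47.3833
49.175
50.4
[[305.9, 198.4]]
[[307.0, 198.1]]
```

View pics/m10.png

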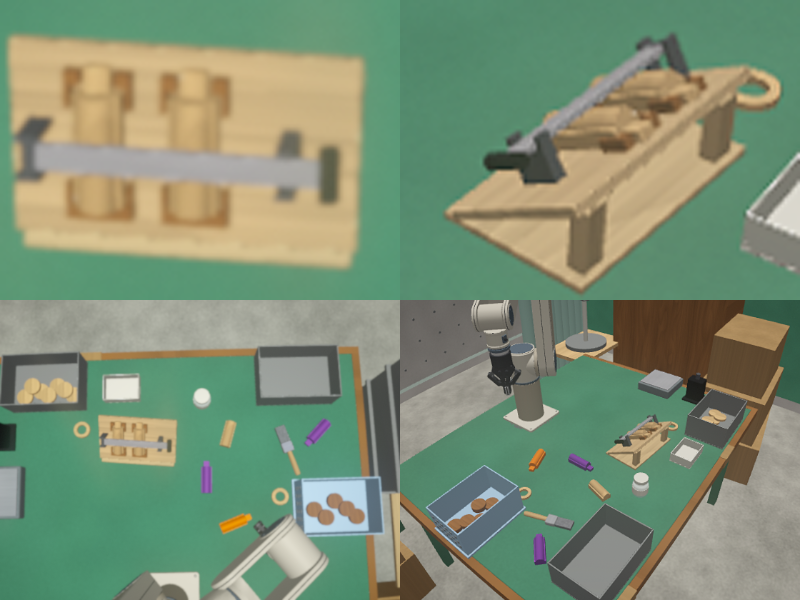

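The press met a stiff stop at 28.7–29.4 mm against 28 mm predicted for a closed bar, so the bar is home (about 0.004 rad). Both blanks sit under it, nothing else has moved, and the robot is clear, so I'm handing in.

```bash
python3 -c "
from rig import manip
manip.sign_off();print(manip.get_time())"
```

```text
the job is handed in; nothing more can be done
the job is handed in; nothing more can be done
```

The tabbed beech blank is in the empty nest with its tab in the uphill notch, and the steel bar is closed over both blanks. I let go and handed the job in at about 50 s; no verdict is reported.

**Blank:** I lowered it until the tab touched, pressed to about 17 N, then released. The joint 4 limit ruled out a square descent, so it went in tilted 0.05 rad. The picture taken after release, before the bar was closed, shows it flat like its neighbour.

**Bar:** I pinched the handle (45.9 mm wide) and swung it from about 2.0 rad to a firm stop.

**Last checks:**
- **Press on the closed handle:** it met a stiff stop within about 1 mm of the closed-bar prediction, at up to 34 N.
- **Scene camera:** the handle is within 1 pixel of where a closed bar should be.
- **Other items:** in the last pictures the other blanks, rings, jar and brush look unmoved, and the robot is clear.

**Disagreements:**
- The short-baseline triangulation of the tray was about 3 mm and 1.8° off, so I used the PnP fit, which agreed with the fence positions.
- The pinched bar stopped about 9 mm lower than its nominal pose, probably because the handle slid in the pads. That is why I made the extra press.
- The wrist view alone suggested a bar angle of about 0.015 rad. Triangulating the scene and wrist views gave −0.021 with a 15 mm ray gap, so I disregarded that one.

I viewed 12 pictures, the most allowed and more than the roughly 8 planned.

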